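Take the warmed ink off the heat and hold it down in the touch mixer

ROBOT

A 6-joint arm with a two-finger parallel gripper is mounted at the origin on the work surface. World frame = base frame: x ahead of the robot, y to its left, z up, the work surface at z = 0. Lengths are in m, angles in rad, forces in N, time in s.
With the tool pointing down it reaches from about 0.35 to 0.85 m from the base axis. Payload 8.1 kg.
Tool frame: the origin (TCP) lies midway between the tips of the shut fingers; the grasp point (between the pads) lies 19 mm behind it; z points along the fingers, y is the direction in which the jaws open and shut (so a half turn about z gives the same grasp; the last joint's range is limited). The gripper opens to 85 mm and grips with 20 to 120 N. Pads are 22 mm wide; open, the fingers measure 114 mm over their backs; the gripper's body (76 mm by 85 mm) begins 54 mm behind the grasp point. The pads swing forward as they close: fully open they stand 13 mm farther back than shut.
Start: joints at [1.111, 0.13, 1.488, -0, 1.523, -0.085], TCP at [0.22, 0.558, 0.231] pointing down, gripper open.
Joint ranges: [-2.96, 2.96], [-0.89, 2.26], [0.02, 2.5], [-1.34, 4.48], [0, 2.73], [-2.66, 2.66]. Speed limits (rad/s): [2.39, 2.39, 2.79, 3.14, 3.14, 3.14].

INTERFACE

Orientations are given as [roll, pitch, yaw] about the fixed x, y, z axes, in that order (R = Rz(yaw) Ry(pitch) Rx(roll)).
In Python, from station import * gives the robot as it stands. The module is installed in compiled form; this text tells all that it offers.
- The arm moves only by the tool move_arm, never from a script. Its argument "steps" is a list of rows, each a list of 6 numbers: the shift along the tool's x, y, z in m, then the turn, a rotation vector about the tool's x, y, z in degrees. A call has exactly 8 rows; each row shifts and turns the commanded pose from where the row before left it, along the tool's axes as they then stand; what a row does not reach is not made up. A row lasts 1/8 s, in which the tool goes at most 62.5 mm and 10.7 degrees, less where a joint would pass 70% of its speed; a pose out of reach is approached as far as the arm can. A call with a gripper value outside its range is refused whole. "claw" is the gripper command: -1 is shut, 1 is fully open, values between are in proportion, set as the call begins (left out, the last holds). The fingers move at their own pace and stop on an object; "newtons" is the grip in N (left out, the last holds). Time passes only in rows, so rows that do not move let the fingers close, or fill a call up. It gives the time, the measured TCP pose, the force and the opening at its end, in the units of the state.
- observe(): the state, without advancing time (a new reading comes with each control period).
- camera(name): name is "side" or "top"; returns a dict with "frame" (400x640x3 uint8, red, green, blue), "mtx" (3x3 intrinsics, pixels), "rvec" (rotation vector, rad) and "tvec" (3), from world to camera coordinates, as OpenCV has them. Camera axes: x right, y down, z forward; pixel columns grow to the right and rows downward; lengths in m; the calibration is good to about 2 mm. A picture is of the moment at which its call begins. There is no depth.
- close_job(): hands the job in, once; it reports no verdict.
The state is a dict: "time_s": time; "joint_pos": joint angles; "joint_velocities": joint speeds; "tau": joint torques, N m; "tcp_pos": TCP position; "tcp_rot": TCP orientation; "contact_force": force on the tool from outside, world axes, zero at the start; "moment": the same for the moment, N m; "grip_width": finger opening in m.
Only numpy, scipy, OpenCV 4.12 (cv2) and the standard library are available. Lean on these libraries where they do the work, as an engineer would, in place of code of your own. Each camera call takes 0.05 s, during which the arm holds its last target.

TASK

The ink in the round red bottle has warmed up: with the bottle still standing in it, slide the small pan along the warming plate from the glowing orange ring until it stands centred in the plain grey ring, without lifting or tipping it. Then take the bottle out of the pan, set it upright in the sprung cradle on top of the mixer, and press it down to (or almost to) the bottom of the cradle's travel; the mixer works only while it is held down, so finish while the gripper is still holding the bottle pressed down, without letting go. Keep the bottle upright and leave the pan in the grey ring and everything else on the desk where it stands.

Things in the scene. Friction and masses are not known exactly. Their poses are not given: they have to be found in the camera images.
- warmer: Two-zone electric warming plate, fixed to the desk: grey case with a flat black glass top, 220 mm (x) by 420 mm (y), glass top 35 mm above the desk. Origin under its centre, on the desk; z up; the two zone rings lie along its y axis, 95 mm either side of the centre (which side is which varies). It can stand left or right on the desk, the mixer on the other side.
- hot_zone: Glowing orange ring mark in the glass top (flat, nothing to bump into), 122 mm inside, 136 mm outside diameter: the heated zone. Origin at the centre of the ring on the glass.
- rest_zone: Plain pale grey ring mark in the glass top (flat), 122 mm inside, 130 mm outside diameter: the unheated zone, 190 mm from the hot one. Origin at the centre of the ring on the glass.
- pan: Small round cream enamelled pan with a blue rim, 110 mm outside diameter, 42 mm high, wall 3 mm, floor 4 mm thick, 0.5 kg. Origin at the centre of its underside; z up; its straight handle points along -x. It starts in the orange ring with the handle roughly towards the robot.
- pan_handle (a point): Grip point on the pan's black handle, on its centre line: the handle is a straight bar 16 mm wide (pan y) and 14 mm high, running 56 to 174 mm from the pan's axis along the pan's -x; this point is 110 mm from the axis and 32 mm above the pan's underside (so 67 mm above the desk). The point has the pan's axes.
- flask: Round red ink bottle with a black ribbed screw cap: spherical body 62 mm across (centre 32 mm above the underside), foot 32 mm across, neck 22 mm across, cap 30 mm across from 74 to 98 mm above the underside (98 mm is its full height). About 0.13 to 0.25 kg, closed. Origin at the centre of its underside; z up. It starts standing on the pan's floor, near the pan's centre.
- mixer: Touch-mode bench mixer, fixed to the desk: white case on a dark plinth, 176 mm (x) by 136 mm (y), case top 98 mm above the desk, with the sprung cradle standing on the middle of its top. Origin under its centre, on the desk; the cradle's axis is the body's z axis, vertical.
- cradle_rim (a point): Centre of the rim of the sprung ring cradle (black rubber cone in an aluminium collar, 77 mm outside, moves with the cradle; 160 mm above the desk when up). The mouth is 63 mm across and the cone narrows to 34 mm at its floor 29 mm below the rim; the bottle's round body rests in the cone, foot downward, and when it is seated its underside is 27 mm below this point.
- cradle (a joint): How far the cradle is pressed down, in m: 0 up (its rest), 0.010 at the bottom stop. A spring pushes it back up: about 4.5 N are needed to start it moving and 9.5 N to bring it to the stop, the bottle's weight included, so the bottle's own weight alone does not move it. The mixer's shaking itself is not simulated.
- blue_ink: Bystander: blue bottle with white cap, 42 mm across, 85 mm high, behind the mixer. Origin at the centre of its underside.
- amber_ink: Bystander: amber bottle with black cap, 38 mm across, 75 mm high, behind the mixer. Origin at the centre of its underside.
- mug: Bystander: blue mug, 82 mm across, 92 mm high, at the left. Origin at the centre of its underside.
- tape: Bystander: yellow roll of tape lying flat, 90 mm across, 24 mm high, at the right. Origin at the centre of its underside.
- dish: Bystander: white china saucer, 90 mm across, 14 mm high, in front of the mixer. Origin at the centre of its underside.
- figurine: Bystander: red toy figure, 52 mm across, 96 mm high, at the left. Origin at the centre of its underside.
- brush_pot: Bystander: aluminium pot with brushes, 72 mm across, 175 mm high, at the right. Origin at the centre of its underside.
There are look-alikes about, which are no part of the job. Leave any purple or yellow look-alike of the flask alone.

How it is judged:
On the way, in this order (a step that is already met when the one before it is completed fails the run):
1. the pan stands in the grey ring, centred within 18 mm, flat on the glass, with the bottle still standing in it (horizontal distance between pan and rest_zone below 0.018 m and z of pan in the frame of warmer between 0.031 and 0.039 m and angle between pan's own z axis and vertical below 0.08 rad and linear speed of pan below 0.02 m/s and horizontal distance between flask and pan below 0.022 m and z of flask in the frame of pan below 0.01 m and angle between flask's own z axis and vertical below 0.15 rad), for 0.2 s.
2. the bottle sits upright in the cradle (horizontal distance between flask and cradle_rim below 0.01 m and angle between flask's own z axis and vertical below 0.2 rad and z of flask in the frame of cradle_rim below -0.02 m), for 0.1 s.
At the end, for the whole second after the job is handed in: Through the last second the fingers hold the bottle pushed down (over 5 N) with the cradle over 7 of its 10 mm down; bottle within 10 mm of its axis, upright within 0.2 rad, still; robot not touching the mixer; pan flat and still, within 18 mm of the grey ring's centre (all of step 2 and horizontal distance between pan and rest_zone below 0.018 m and z of pan in the frame of warmer between 0.031 and 0.039 m and angle between pan's own z axis and vertical below 0.08 rad and linear speed of each of pan, flask below 0.02 m/s and value of joint cradle above 0.007 m and contact force between the fingers and flask above 3 N and contact force between flask and mixer above 5 N and contact force between each of the arm, the fingers and mixer below 1 N); the arm keeps its last pose, push and grip.
It fails at once if the pan is lifted more than 10 mm off the glass (z of pan in the frame of warmer above 0.045 m).
It fails at once if the pan is tipped by more than 0.2 rad (angle between pan's own z axis and vertical above 0.2 rad).
It fails at once if the bottle is tipped by more than 0.6 rad (angle between flask's own z axis and vertical above 0.6 rad).
It fails at once if something else on the desk is moved by more than 30 mm (distance of any of blue_ink, amber_ink, mug, tape, dish, figurine, brush_pot from where it was at the start of the episode above 0.03 m).
It also fails if it takes over 53 s, if anything falls off the work surface, if the arm or the gripper's body presses on something with over 40 N, if the wrist force passes 120 N, or if a joint passes its speed limit or range.

## Working session

There is one attempt and no reset: what is moved stays moved. The work goes in short steps, Python scripts to look and compute and a tool call to move; the robot and the scene stay as the last step left them, time stands still between calls to the robot, and variables do not carry over. Pictures are saved under pics/ and viewed, and the job is handed in when it is done.

Besides the shell and the picture viewer there is one more tool, called after "Request:" as name([rows], argument=value, ...), one row to a line, values as JSON. move_arm: Moves the arm, as the interface text tells. Its arguments: {"type":"object","properties":{"steps":{"type":"array","items":{"type":"array","items":{"type":"number"}}},"claw":{"type":"number"},"newtons":{"type":"number"}},"required":["steps"]}

```bash
mkdir -p pics
cat > h.py <<'E'
from station import *
import numpy as np, cv2
def cam(n):
    c=camera(n); c['R']=cv2.Rodrigues(np.array(c['rvec'],float))[0]; c['t']=np.array(c['tvec'],float).ravel(); c['K']=np.array(c['mtx'],float); return c
def save(c,fn): cv2.imwrite('pics/'+fn,c['frame'][:,:,::-1])
def ray(c,u,v):
    d=c['R'].T@np.linalg.inv(c['K'])@np.array([u,v,1.]); o=-c['R'].T@c['t']; return o,d
def onz(c,u,v,z):
    o,d=ray(c,u,v); return o+d*(z-o[2])/d[2]
def proj(c,p):
    q=c['K']@(c['R']@np.array(p,float)+c['t']); return q[:2]/q[2]
def tri(c1,p1,c2,p2):
    o1,d1=ray(c1,*p1);o2,d2=ray(c2,*p2)
    s=np.linalg.lstsq(np.stack([d1,-d2],1),o2-o1,rcond=None)[0]
    a=o1+s[0]*d1;b=o2+s[1]*d2
    return (a+b)/2,np.linalg.norm(a-b)
E
python3 - <<'E'
from h import *
a=cam('side');b=cam('top');save(a,'s0.png');save(b,'t0.png')
for c in(a,b):print(c['K'],-c['R'].T@c['t'],c['R'][2])
print(observe())
E
```

```text
[[480.71556735   0.         321.05336135]
 [  0.         480.71556735 198.00728753]
 [  0.           0.           1.        ]] [ 0.27143875 -1.25714873  1.00692461] [ 0.16381002  0.79888424 -0.57874886]
[[502.62177284   0.         317.52319919]
 [  0.         502.62177284 197.11348077]
 [  0.           0.           1.        ]] [0.17022943 0.01114934 1.81113702] [ 0.21452818 -0.01590321 -0.97658832]
{'time_s': 0.1, 'joint_pos': array([ 1.11061231e+00,  1.31100579e-01,  1.48920893e+00, -6.38616923e-06,
        1.52298982e+00, -8.54002993e-02]), 'joint_velocities': array([ 0.0001919 , -0.00151085, -0.00244557, -0.00115818,  0.00047048,
        0.0017899 ]), 'tau': array([ 4.23928232e-04, -5.70948064e+01, -5.01943839e+01, -2.52636810e-04,
        8.18533881e-03,  9.65776826e-05]), 'tcp_pos': array([0.21939758, 0.55790194, 0.23031923]), 'tcp_rot': array([-3.13989165e+00, -1.39218315e-04,  2.76680913e+00]), 'contact_force': array([0.55837573, 0.20065629, 0.68821942]), 'moment': array([ 0.00721695, -0.01473857,  0.02023755]), 'grip_width': 0.08530024696829794}
```

View pics/s0.png

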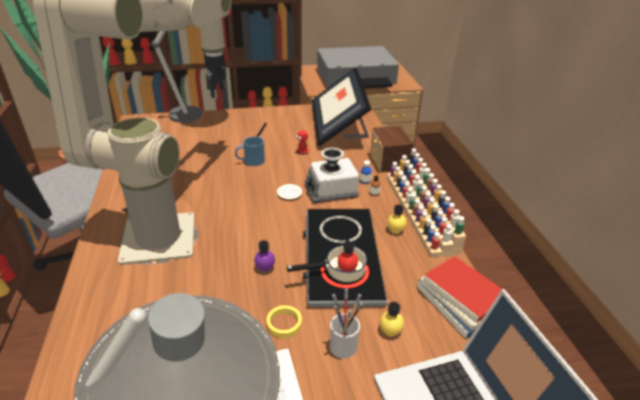

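View pics/t0.png

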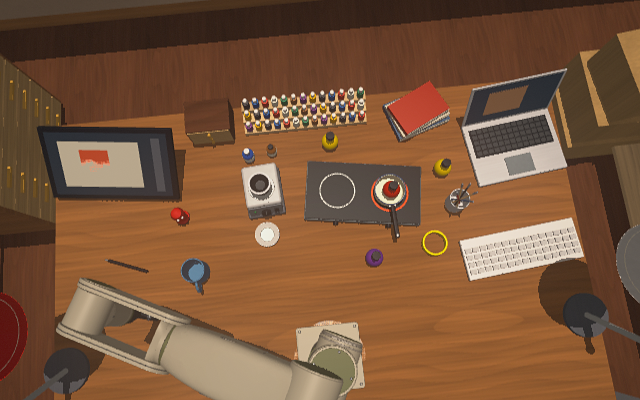

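The candidate bottles in the top view are red (391,188), purple (374,257), and yellow (330,141) and (443,168). The red one stands in the pan in the orange ring, as the task describes. The red figure at (180,215) has no black cap. I'll confirm it in an enlarged crop.

Run:
```python
from h import *
a=cv2.imread('pics/s0.png');b=cv2.imread('pics/t0.png')
A=cv2.resize(a[140:310,270:400],None,fx=3,fy=3,interpolation=cv2.INTER_CUBIC)
B=cv2.resize(b[140:280,230:460],None,fx=3.4,fy=3.4,interpolation=cv2.INTER_CUBIC)
cv2.imwrite('pics/sc.png',A);cv2.imwrite('pics/tc.png',B)
```

```text
(no output)
```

View pics/sc.png

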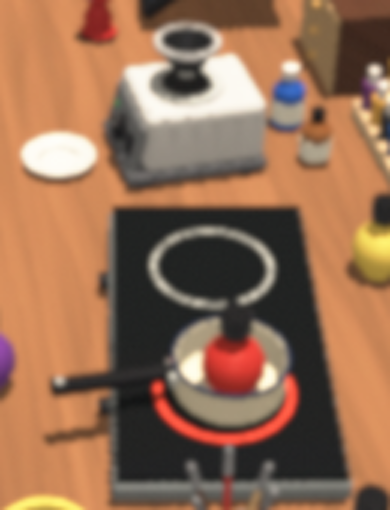

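View pics/tc.png

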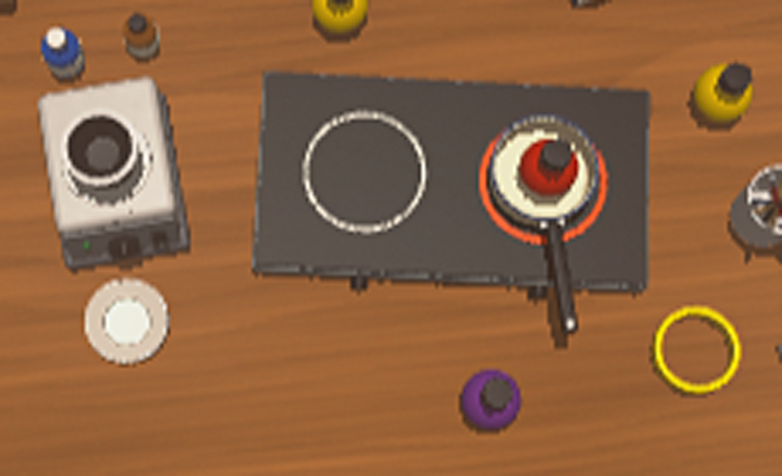

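The crop shows the red round bottle with a black cap in the pan, in the orange ring. The pan handle runs to about (397,237), and the grey ring is at (337,190) and the cradle at (260,184), all in the top view. Next I'll measure them.

```bash
cat > meas.py <<'E'
from h import *
def roi(c,m,box):
    z=np.zeros_like(m);x0,y0,x1,y1=box;z[y0:y1,x0:x1]=m[y0:y1,x0:x1];return z
def pts(m): 
    v,u=np.nonzero(m);return np.stack([u,v],1).astype(float)
def worldfit(c,m,z):
    P=np.array([onz(c,u,v,z)[:2] for u,v in pts(m)])
    A=np.c_[2*P,np.ones(len(P))];s=np.linalg.lstsq(A,(P**2).sum(1),rcond=None)[0]
    r=np.hypot(*(P-s[:2]).T)
    return s[:2],r.mean(),r.std(),len(P)
E
cat > m0.py <<'E'
from meas import *
import sys
T=cam('top');S=cam('side')
for c,n,boxg,boxo,boxr in((T,'top',(312,165,362,215),(365,170,415,215),(240,165,280,205)),(S,'side',(312,210,370,245),(315,245,375,290),(318,145,348,162))):
    f=c['frame'].astype(int);h=cv2.cvtColor(c['frame'],cv2.COLOR_RGB2HSV)
    g=(f.min(2)>130)&(np.ptp(f,2)<60)
    print(n,'grey',worldfit(c,roi(c,g,boxg),.035))
    o=(f[:,:,0]>200)&(f[:,:,1]<120)&(f[:,:,1]>50)&(f[:,:,2]<90)
    o=roi(c,o,boxo);print(n,'orange',worldfit(c,o,.035))
# red body
for c,b in((T,(375,170,405,205)),(S,(330,240,365,275))):
    f=c['frame'].astype(int)
    m=roi(c,(f[:,:,0]>90)&(f[:,:,1]<45)&(f[:,:,2]<50),b); p=pts(m);print('red',p.mean(0),p.min(0),p.max(0),len(p))
    h=cv2.cvtColor(c['frame'],cv2.COLOR_RGB2HSV)
E
python3 m0.py
python3 - <<'E'
import cv2
a=cv2.imread('pics/s0.png');b=cv2.imread('pics/t0.png')
def up(i,x0,y0,x1,y1,s,fn):
    cv2.imwrite('pics/'+fn,cv2.resize(i[y0:y1,x0:x1],None,fx=s,fy=s,interpolation=cv2.INTER_CUBIC))
up(b,360,165,420,245,7,'c1.png');up(b,235,160,295,225,8,'c2.png');up(a,280,230,380,290,8,'c3.png');up(a,300,140,365,205,8,'c4.png')
E
```

```text
top grey (array([ 0.57940082, -0.08982357]), np.float64(0.06289088112599261), np.float64(0.0015603274229093436), 148)
top orange (array([ 0.54994422, -0.277797  ]), np.float64(0.06459876919838148), np.float64(0.0018312955043905596), 115)
side grey (array([ 0.57613856, -0.09087645]), np.float64(0.06290655372377554), np.float64(0.0021645688820490193), 132)
side orange (array([ 0.54690407, -0.28550789]), np.float64(0.05789561245187057), np.float64(0.008794506038911088), 334)
red [390.15517241 190.37068966] [383. 181.] [399. 196.] 116
red [346.19672131 262.37704918] [340. 253.] [352. 270.] 61
```

View pics/c1.png

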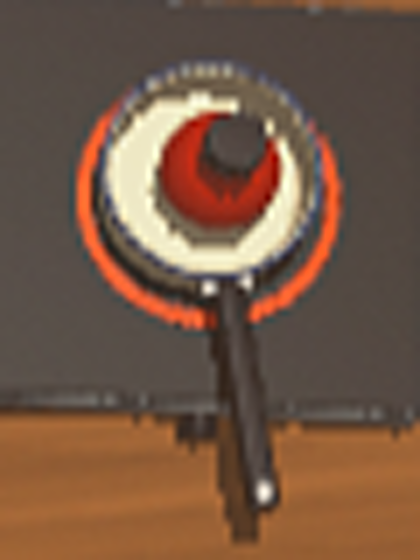

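View pics/c2.png

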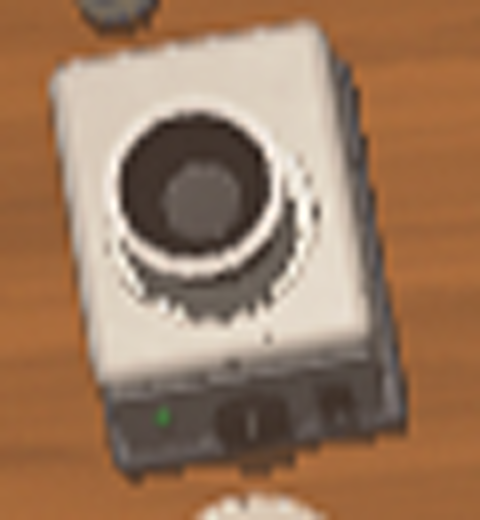

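View pics/c3.png

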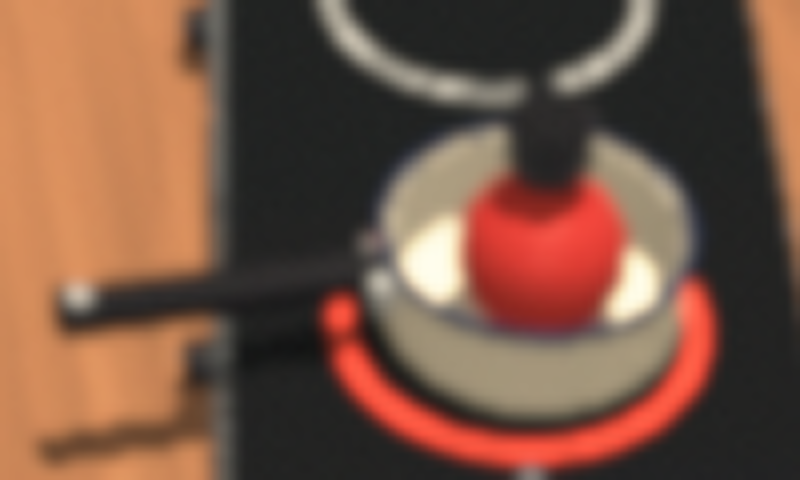

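View pics/c4.png

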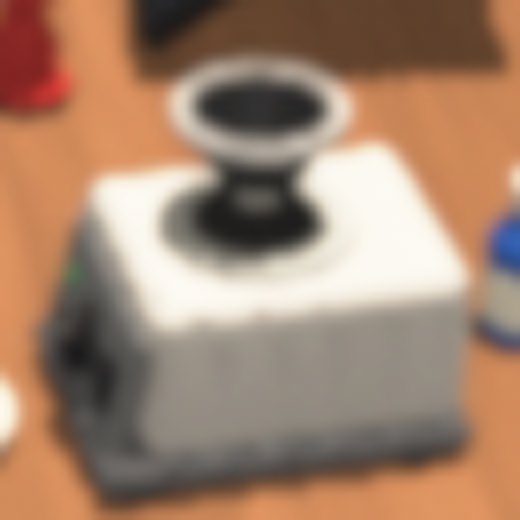

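Run:
```python
from h import *
T=cam('top');S=cam('side')
for n,pt,ps,z in(('pan',(389.8,190.0),(346.5,258.),.077),('tip',(396.9,234.6),(289.3,266.8),.070),('rim',(259,182.9),(332.1,153.2),.160),('body',(391,189),(347.6,260.8),.071),('cap',(393.6,184.9),(348.3,242.),.137)):
    print(n,onz(T,*pt,z),onz(S,*ps,z),*tri(T,pt,S,ps))
for n,p in(('mug',(195,271)),('fig',(180,215)),('tape',(435,242)),('dish',(267,234)),('purple',(374,257)),('pot',(458,201)),('yel',(330,141)),('blue',(248,155)),('amber',(271,150))): print(n,onz(T,*p,.05).round(3))
```

```text
pan [ 0.55024355 -0.27426017  0.077     ] [ 0.55144063 -0.27477761  0.077     ] [ 0.55095564 -0.27439666  0.07654233] 0.0011978619527661589
tip [ 0.39084735 -0.27873428  0.07      ] [ 0.38708131 -0.2765978   0.07      ] [ 0.38872144 -0.27837755  0.07193901] 0.003730626233966774
rim [0.60256782 0.17638511 0.16      ] [0.59990215 0.17265365 0.16      ] [0.60194905 0.1766593  0.15785626] 0.002290011562639401
body [ 0.55473534 -0.27997228  0.071     ] [ 0.55366799 -0.2803717   0.071     ] [ 0.55428498 -0.27997087  0.07069871] 0.0010116922682096774
cap [ 0.55353633 -0.27971065  0.137     ] [ 0.55321843 -0.275338    0.137     ] [ 0.55244729 -0.27908955  0.14037701] 0.0006173540748034427
mug [0.339 0.434 0.05 ]
fig [0.543 0.477 0.05 ]
tape [ 0.354 -0.412  0.05 ]
dish [0.443 0.174 0.05 ]
purple [ 0.323 -0.192  0.05 ]
pot [ 0.491 -0.516  0.05 ]
yel [ 0.763 -0.085  0.05 ]
blue [0.74  0.219 0.05 ]
amber [0.751 0.134 0.05 ]
```

Request:
move_arm([
  [0,0,0,0,0,-7.6],
  [0,0,0,0,0,-7.6],
  [0,0,0,0,0,-7.6],
  [-0.035,-0.04,0,0,0,0],
  [-0.035,-0.04,0,0,0,0],
  [-0.035,-0.04,0,0,0,0],
  [-0.035,-0.04,0,0,0,0],
  [-0.035,-0.04,0,0,0,0],
], claw=0.1, newtons=30)

```text
time_s: 1.3
tcp_pos: [0.4002, 0.3611, 0.2314]
tcp_rot: [3.141, 0.0, -3.118]
contact_force: [-0.0, 0.5, -0.0]
grip_width: 0.0469
```

Request:
move_arm([
  [-0.004,-0.05,0,0,0,0],
  [-0.004,-0.05,0,0,0,0],
  [-0.004,-0.05,0,0,0,0],
  [-0.004,-0.05,0,0,0,0],
  [-0.004,-0.05,0,0,0,0],
  [-0.004,-0.05,0,0,0,0],
  [-0.003,-0.05,0,0,0,0],
  [0,-0.05,0,0,0,0],
])

```text
time_s: 2.3
tcp_pos: [0.4354, -0.0385, 0.2315]
tcp_rot: [-3.141, 0.001, -3.118]
contact_force: [0.4, 0.1, -0.6]
grip_width: 0.0469
```

Request:
move_arm([
  [0,-0.05,0,0,0,0],
  [0,-0.05,0,0,0,0],
  [0,-0.05,0,0,0,0],
  [0,-0.04,0,0,0,0],
  [0,-0.03,0.01,0,0,0],
  [0,-0.02,0.02,0,0,0],
  [0,0,0.02,0,0,0],
  [0,0,0,0,0,0],
])

```text
time_s: 3.3
tcp_pos: [0.4398, -0.2761, 0.1794]
tcp_rot: [3.139, -0.003, -3.119]
contact_force: [0.3, 1.6, -0.3]
grip_width: 0.0471
```

Run:
```python
from h import *
a=cam('side');b=cam('top')
cv2.imwrite('pics/s1.png',cv2.resize(a['frame'][200:310,260:400,::-1],None,fx=5,fy=5,interpolation=cv2.INTER_CUBIC))
cv2.imwrite('pics/t1.png',cv2.resize(b['frame'][150:270,330:450,::-1],None,fx=4.5,fy=4.5,interpolation=cv2.INTER_CUBIC))
print(observe()['tcp_pos'])
```

```text
[ 0.4411112  -0.27661642  0.18180763]
```

View pics/s1.png

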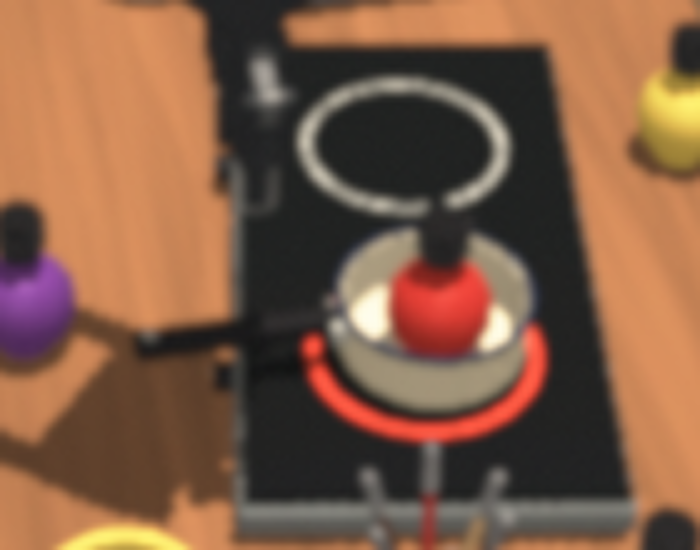

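View pics/t1.png

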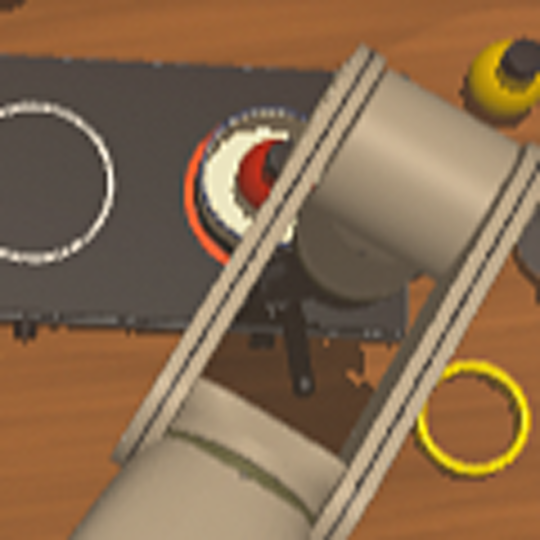

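The gripper is above the handle: in the top crop the handle runs from (290,260) to (303,385), with the wrist over it. The pan and bottle have not moved. Next I descend and grip.

Request:
move_arm([
  [0,0,0.025,0,0,0],
  [0,0,0.03,0,0,0],
  [0,0,0.025,0,0,0],
  [0,0,0.02,0,0,0],
  [0,0,0.015,0,0,0],
  [0,0,0.01,0,0,0],
  [0,0,0.006,0,0,0],
  [0,0,0,0,0,0],
])

```text
time_s: 4.4
tcp_pos: [0.441, -0.2767, 0.0503]
tcp_rot: [3.142, -0.0, -3.118]
contact_force: [0.3, 0.0, 0.2]
grip_width: 0.0469
```

Run:
```python
from h import *
a=cam('side')
cv2.imwrite('pics/s2.png',cv2.resize(a['frame'][200:310,260:400,::-1],None,fx=5,fy=5,interpolation=cv2.INTER_CUBIC))
o=observe();print(o['tcp_pos'],o['contact_force'],o['tcp_rot'])
```

```text
[ 0.44126277 -0.27691731  0.05068347] [ 0.61029129 -0.30791507 -0.1152961 ] [-3.14126105e+00  3.65273279e-04 -3.11840610e+00]
```

View pics/s2.png

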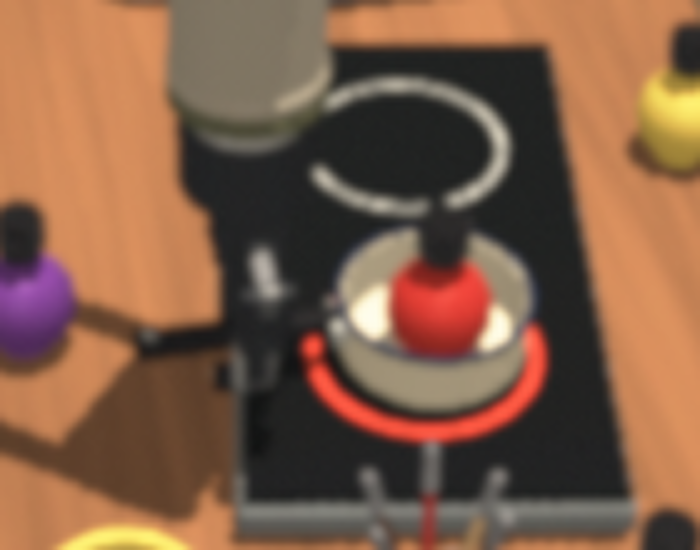

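The fingers straddle the handle at crop pixel (255,330). Closing.

Request:
move_arm([
  [0,0,0,0,0,0],
  [0,0,0,0,0,0],
  [0,0,0,0,0,0],
  [0,0,0,0,0,0],
  [0,0,0,0,0,0],
  [0,0,0,0,0,0],
  [0,0,0,0,0,0],
  [0,0,0,0,0,0],
], claw=-1, newtons=30)

```text
time_s: 5.45
tcp_pos: [0.4412, -0.2769, 0.0507]
tcp_rot: [-3.141, 0.0, -3.118]
contact_force: [-1.7, 1.2, 6.1]
grip_width: 0.0153
```

Run:
```python
from h import *
a=cam('side')
cv2.imwrite('pics/s3.png',cv2.resize(a['frame'][200:310,260:400,::-1],None,fx=5,fy=5,interpolation=cv2.INTER_CUBIC))
o=observe();print(o['tcp_pos'],o['contact_force'],o['moment'],o['grip_width'])
```

```text
[ 0.44124179 -0.2768958   0.05067161] [-0.67893603  1.80281218  5.75988306] [0.21502751 0.11475876 0.1298521 ] 0.015475428971700164
```

View pics/s3.png

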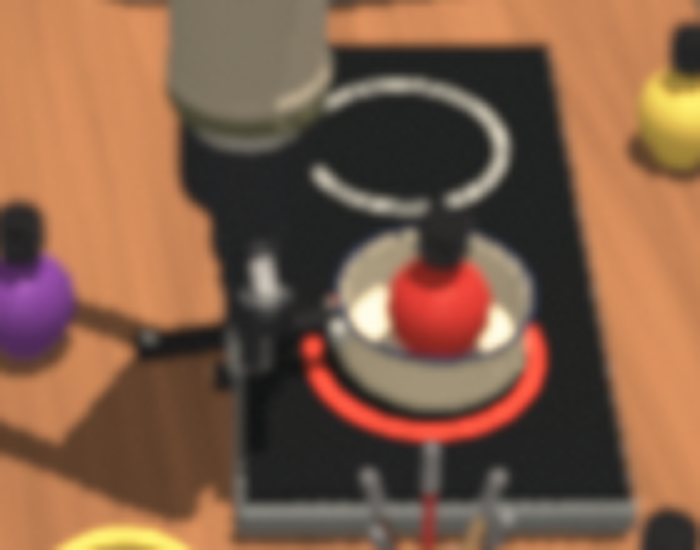

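The handle is gripped at 15 mm, and the force reading shows it pressed slightly down. I'll ease up half a millimetre and start sliding gently.

Request:
move_arm([
  [0,0,-0.0005,0,0,0],
  [0,0,0,0,0,0],
  [-0.0003,0.002,0,0,0,0],
  [-0.0007,0.004,0,0,0,0],
  [-0.001,0.006,0,0,0,0],
  [-0.001,0.006,0,0,0,0],
  [-0.001,0.006,0,0,0,0],
  [-0.001,0.006,0,0,0,0],
])

```text
time_s: 6.5
tcp_pos: [0.4455, -0.2462, 0.0509]
tcp_rot: [-3.141, 0.0, -3.118]
contact_force: [-1.4, -4.4, 3.2]
grip_width: 0.0153
```

Run:
```python
from h import *
a=cam('side')
cv2.imwrite('pics/s4.png',cv2.resize(a['frame'][200:310,260:400,::-1],None,fx=5,fy=5,interpolation=cv2.INTER_CUBIC))
o=observe();print(o['tcp_pos'],o['contact_force'],o['moment'],o['grip_width'])
```

```text
[ 0.44553596 -0.24553344  0.05082537] [ 0.04658271 -3.83352449  4.331453  ] [-0.39164415  0.07021806 -0.18160304] 0.015580549917157372
```

View pics/s4.png

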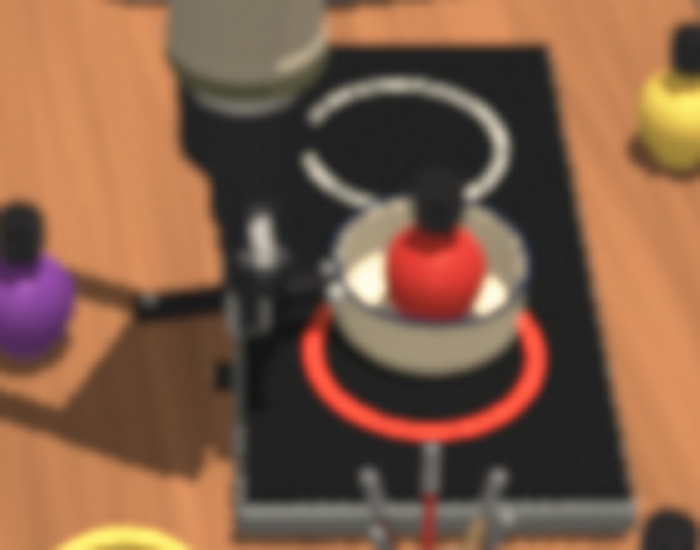

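The pan is sliding flat with the bottle upright at (437,275). Continuing.

Request:
move_arm([
  [-0.0005,0.003,0,0,0,0],
  [-0.001,0.006,0,0,0,0],
  [-0.0014,0.008,0,0,0,0],
  [-0.0014,0.008,0,0,0,0],
  [-0.0014,0.008,0,0,0,0],
  [-0.0014,0.008,0,0,0,0],
  [-0.0014,0.008,0,0,0,0],
  [-0.0014,0.008,0,0,0,0],
])

```text
time_s: 7.55
tcp_pos: [0.4539, -0.1889, 0.0508]
tcp_rot: [-3.141, -0.0, -3.118]
contact_force: [-0.3, -4.4, 3.7]
grip_width: 0.0156
```

Request:
move_arm([
  [-0.0014,0.008,0,0,0,0],
  [-0.0014,0.008,0,0,0,0],
  [-0.0014,0.008,0,0,0,0],
  [-0.0014,0.008,0,0,0,0],
  [-0.0014,0.008,0,0,0,0],
  [-0.0014,0.008,0,0,0,0],
  [-0.001,0.006,0,0,0,0],
  [-0.0007,0.004,0,0,0,0],
])

```text
time_s: 8.55
tcp_pos: [0.4626, -0.1307, 0.0508]
tcp_rot: [-3.141, -0.0, -3.118]
contact_force: [-0.7, -5.7, 4.7]
grip_width: 0.0153
```

Run:
```python
from h import *
a=cam('side');b=cam('top')
cv2.imwrite('pics/s5.png',cv2.resize(a['frame'][180:270,280:390,::-1],None,fx=7,fy=6.6,interpolation=cv2.INTER_CUBIC))
cv2.imwrite('pics/t5.png',cv2.resize(b['frame'][150:260,290:400,::-1],None,fx=5,fy=5,interpolation=cv2.INTER_CUBIC))
o=observe();print(o['tcp_pos'],o['contact_force'],o['moment'],o['grip_width'])
```

```text
[ 0.46265223 -0.13045366  0.05075425] [ 0.02255371 -2.10513313  3.4025618 ] [-0.35560588 -0.04767824 -0.15479172] 0.015269499339789185
```

View pics/s5.png

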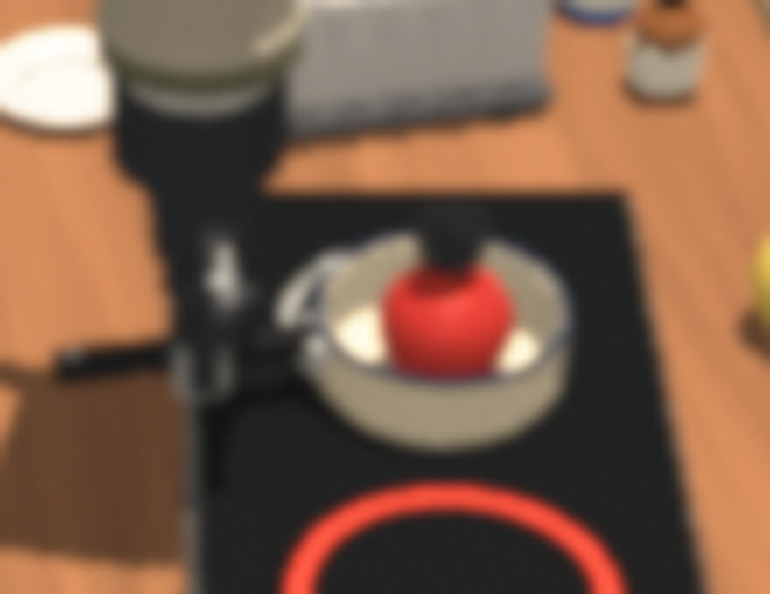

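View pics/t5.png

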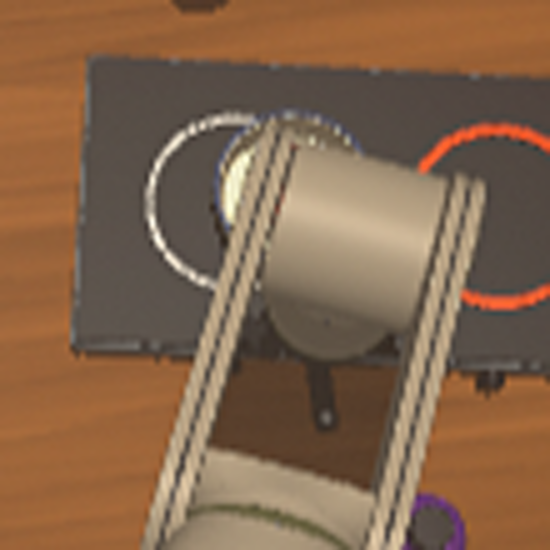

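Run:
```python
from h import *
a=cam('side')
print(onz(a,343.4,225.9,.077), 'body',onz(a,280+449/7-.5,180+320/6.6-.5,.071))
f=a['frame'].astype(int);m=(f.min(2)>130)&(np.ptp(f,2)<60)
h=onz(a,280+65/7-.5,180+358/6.6-.5,.07);print('tip',h)
```

```text
[ 0.57530276 -0.13082325  0.077     ] body [ 0.57570476 -0.1337466   0.071     ]
tip [ 0.40472924 -0.13303889  0.07      ]
```

Request:
move_arm([
  [-0.0003,0.003,0,0,0,0],
  [-0.0006,0.006,0,0,0,0],
  [-0.0007,0.007,0,0,0,0],
  [-0.0007,0.007,0,0,0,0],
  [-0.0007,0.007,0,0,0,0],
  [-0.0005,0.005,0,0,0,0],
  [-0.0003,0.003,0,0,0,0],
  [-0.0001,0.001,0,0,0,0],
])

```text
time_s: 9.7
tcp_pos: [0.4656, -0.0922, 0.0508]
tcp_rot: [-3.141, -0.0, -3.118]
contact_force: [0.0, -5.9, 4.8]
grip_width: 0.0154
```

Run:
```python
from h import *
a=cam('side');b=cam('top')
cv2.imwrite('pics/s6.png',cv2.resize(a['frame'][180:270,280:390,::-1],None,fx=7,fy=6.6,interpolation=cv2.INTER_CUBIC))
cv2.imwrite('pics/t6.png',cv2.resize(b['frame'][150:260,290:400,::-1],None,fx=5,fy=5,interpolation=cv2.INTER_CUBIC))
o=observe();print(o['tcp_pos'],o['contact_force'],o['moment'],o['grip_width'])
```

```text
[ 0.4656023  -0.09213651  0.05078231] [-0.46908239 -3.83796308  4.02434457] [-0.72356062 -0.01526377 -0.31871192] 0.01515714485499894
```

View pics/s6.png

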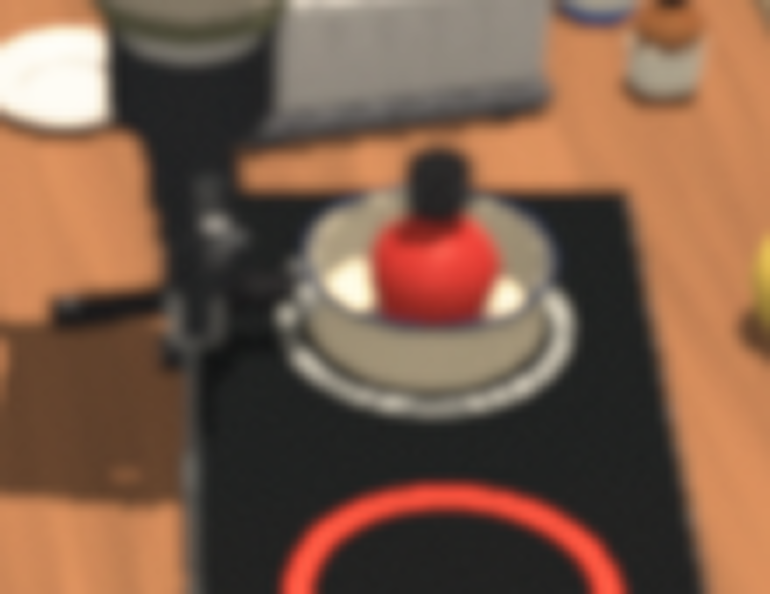

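View pics/t6.png

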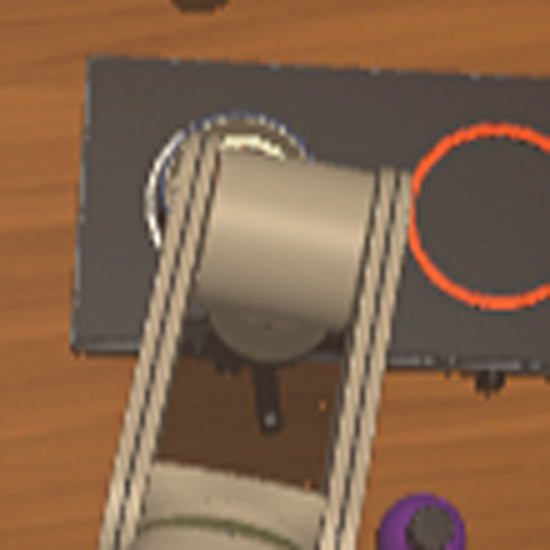

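The pan now sits inside the grey ring in the side crop: rim centre near (428,253), ring visible all round, bottle upright. Releasing.

Request:
move_arm([
  [0,0,0,0,0,0],
  [0,0,0,0,0,0],
  [0,0,0,0,0,0],
  [0,0,0,0,0,0],
  [0,0,0,0,0,0],
  [0,0,0,0,0,0],
  [0,0,0,0,0,0],
  [0,0,0,0,0,0],
], claw=0.1)

```text
time_s: 10.8
tcp_pos: [0.4657, -0.0921, 0.0508]
tcp_rot: [3.142, 0.0, -3.118]
contact_force: [-0.2, -0.8, -0.1]
grip_width: 0.047
```

Request:
move_arm([
  [0,0,-0.005,0,0,0],
  [0,0,-0.01,0,0,0],
  [0,0,-0.02,0,0,0],
  [0,0,-0.03,0,0,0],
  [0,0,-0.04,0,0,0],
  [0,0,-0.04,0,0,0],
  [0,0,-0.03,0,0,0],
  [0,0,-0.015,0,0,0],
])

```text
time_s: 11.8
tcp_pos: [0.4665, -0.0924, 0.2436]
tcp_rot: [-3.14, 0.004, -3.118]
contact_force: [0.0, -0.0, -0.4]
grip_width: 0.0471
```

Run:
```python
from h import *
a=cam('side');b=cam('top')
cv2.imwrite('pics/s7.png',cv2.resize(a['frame'][180:270,280:390,::-1],None,fx=7,fy=6.6,interpolation=cv2.INTER_CUBIC))
cv2.imwrite('pics/t7.png',cv2.resize(b['frame'][150:260,290:400,::-1],None,fx=5,fy=5,interpolation=cv2.INTER_CUBIC))
o=observe();print(o['tcp_pos'],o['contact_force'],o['moment'],o['grip_width'],o['joint_pos'])
```

```text
[ 0.46655533 -0.09239001  0.24277832] [ 0.01776178  0.51625652 -0.22001284] [ 0.04345818 -0.06211704 -0.02212865] 0.0472341002429258 [-3.03322045e-01 -2.20408420e-01  1.80765459e+00 -4.36103069e-05
  1.55095607e+00 -1.89731273e+00]
```

View pics/s7.png

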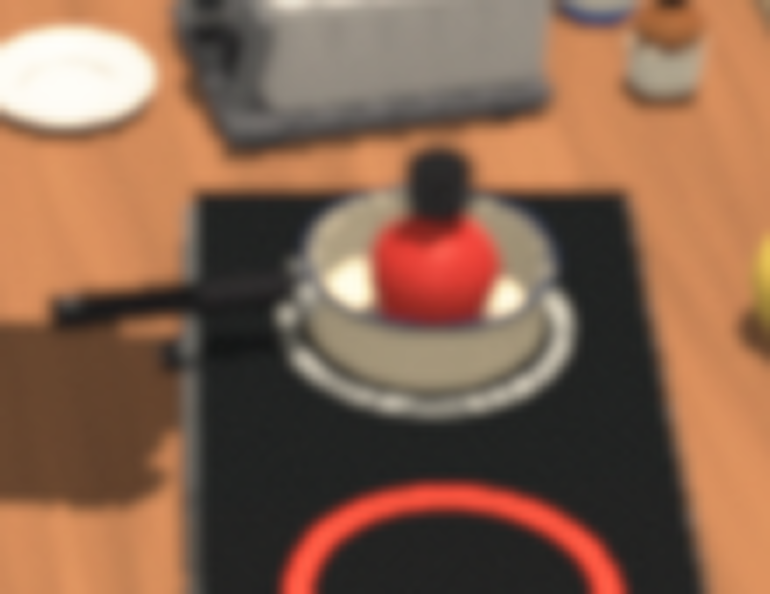

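View pics/t7.png

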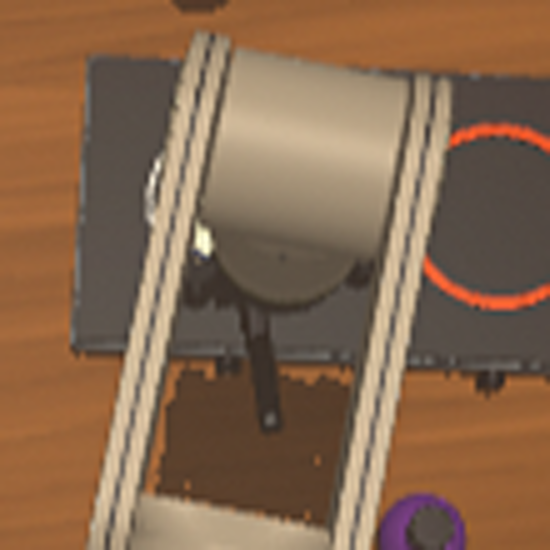

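Run:
```python
from h import *
a=cam('side')
P=lambda x,y:(280+(x+.5)/7-.5,180+(y+.5)/6.6-.5)
print('pan',onz(a,*P(428,253),.077),'body',onz(a,*P(436,267),.071),'cap',onz(a,*P(439,158),.137))
print('tip',onz(a,*P(62,308),.07))
for p in [(.577,-.095,.137),(.577,-.095,.071)]:
    q=proj(a,p);print((q[0]-280+.5)*7-.5,(q[1]-180+.5)*6.6-.5)
f=a['frame'].astype(int);m=(f.min(2)>130)&(np.ptp(f,2)<60)
```

```text
pan [ 0.57591099 -0.09005333  0.077     ] body [ 0.57905669 -0.09380625  0.071     ] cap [ 0.57690268 -0.09535307  0.137     ]
tip [ 0.40843604 -0.09678493  0.07      ]
439.03827779909915 157.5414598433654
432.14210458226773 268.93604785708857
```

Request:
move_arm([
  [-0.02,-0.001,0,0,0,0],
  [-0.03,-0.001,0,0,0,0],
  [-0.03,-0.001,0,0,0,0],
  [-0.02,-0.001,0.01,0,0,0],
  [-0.0115,-0.0006,0.02,0,0,0],
  [0,0,0.02,0,0,0],
  [0,0,0.02,0,0,0],
  [0,0,0,0,0,0],
], claw=0.3)

```text
time_s: 12.95
tcp_pos: [0.575, -0.0937, 0.1677]
tcp_rot: [3.14, -0.005, -3.119]
contact_force: [0.7, 0.6, 0.3]
grip_width: 0.0558
```

Run:
```python
from h import *
a=cam('side');b=cam('top')
cv2.imwrite('pics/s8.png',cv2.resize(a['frame'][150:260,280:390,::-1],None,fx=5.4,fy=5.4,interpolation=cv2.INTER_CUBIC))
cv2.imwrite('pics/t8.png',cv2.resize(b['frame'][130:260,280:410,::-1],None,fx=4.5,fy=4.5,interpolation=cv2.INTER_CUBIC))
o=observe();print(o['tcp_pos'],o['contact_force'],o['grip_width'])
```

```text
[ 0.57691452 -0.09416473  0.17091448] [-0.24953383 -0.45388926  0.18139459] 0.055559751702940356
```

View pics/s8.png

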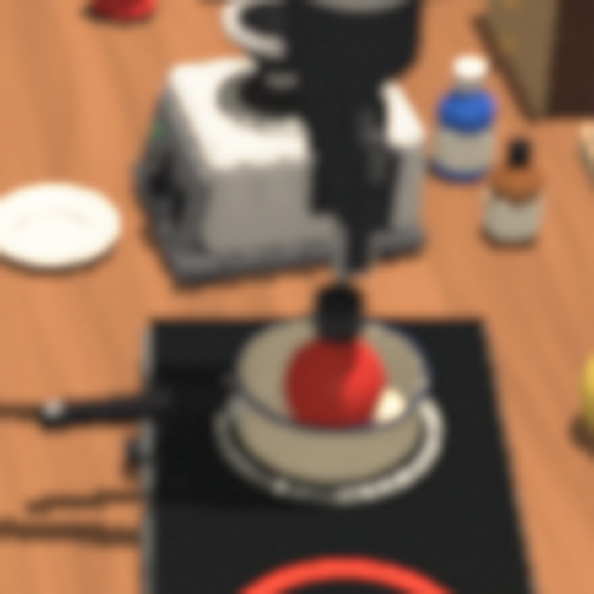

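View pics/t8.png

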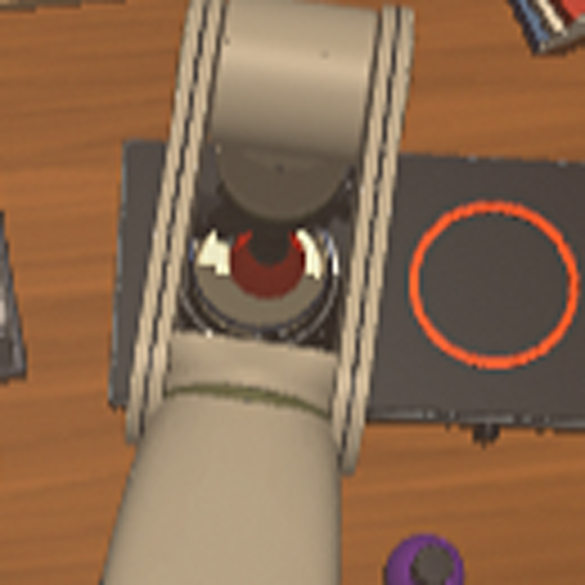

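Run:
```python
from h import *
b=cam('top');a=cam('side')
P=lambda x,y:(280+(x+.5)/4.5-.5,130+(y+.5)/4.5-.5)
print('body',onz(b,*P(267.5,260),.071))
f=b['frame'].astype(int);x=onz(b,*P(267.5,299),.071);print(x)
m=(f[:,:,0]>60)&(f[:,:,1]<40)&(f[:,:,2]<40);z=np.zeros_like(m);z[178:200,325:352]=m[178:200,325:352]
v,u=np.nonzero(z);print(u.min(),u.max(),v.min(),v.max(),len(u))
Q=lambda x,y:(280+(x+.5)/5.4-.5,150+(y+.5)/5.4-.5)
print('side body',onz(a,*Q(336,381),.071),'cap',onz(a,*Q(340,290),.137))
q=proj(b,(.578,-.094,.137));print((q+.5-np.array([280,130]))*4.5)
print(observe()['tcp_pos'])
```

```text
body [ 0.5797822  -0.09704698  0.071     ]
[ 0.54837807 -0.09351912  0.071     ]
346 347 184 189 6
side body [ 0.57879064 -0.09437608  0.071     ] cap [ 0.57798068 -0.09436259  0.137     ]
[267.3634972  242.91189011]
[ 0.57774834 -0.09434528  0.1721139 ]
```

Both views put the bottle at about (0.579, -0.095), 1 mm from the TCP. In the top crop the red body is at (267,260). Descending onto the cap.

Request:
move_arm([
  [-0.001,0,0.008,0,0,0],
  [0,0,0.014,0,0,0],
  [0,0,0.014,0,0,0],
  [0,0,0.012,0,0,0],
  [0,0,0.01,0,0,0],
  [0,0,0.006,0,0,0],
  [0,0,0.003,0,0,0],
  [0,0,0,0,0,0],
])

```text
time_s: 14.15
tcp_pos: [0.5783, -0.0941, 0.1039]
tcp_rot: [-3.142, 0.0, -3.118]
contact_force: [-0.4, 0.6, -0.1]
grip_width: 0.0559
```

Run:
```python
from h import *
a=cam('side')
cv2.imwrite('pics/s9.png',cv2.resize(a['frame'][180:270,280:390,::-1],None,fx=7,fy=6.6,interpolation=cv2.INTER_CUBIC))
o=observe();print(o['tcp_pos'],o['contact_force'],o['grip_width'])
```

```text
[ 0.57848951 -0.09418288  0.10416536] [-0.77403121  0.16436742 -0.16943586] 0.05564243918903513
```

View pics/s9.png

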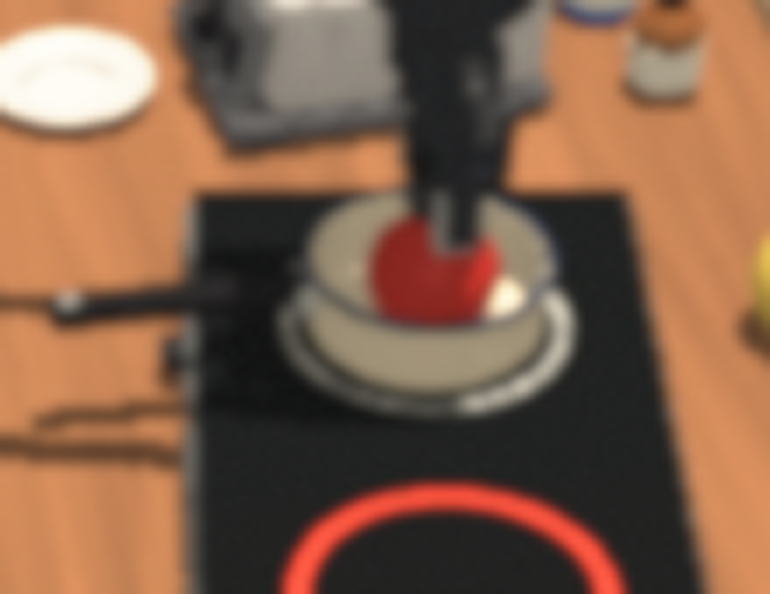

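Request:
move_arm([
  [0,0,0,0,0,0],
  [0,0,0,0,0,0],
  [0,0,0,0,0,0],
  [0,0,0,0,0,0],
  [0,0,0,0,0,0],
  [0,0,0,0,0,0],
  [0,0,0,0,0,0],
  [0,0,0,0,0,0],
], claw=-1, newtons=60)

```text
time_s: 15.2
tcp_pos: [0.5787, -0.0943, 0.1045]
tcp_rot: [-3.141, 0.001, -3.119]
contact_force: [-0.5, -0.9, 6.1]
grip_width: 0.0285
```

Request:
move_arm([
  [0,0,-0.003,0,0,0],
  [0,0,-0.006,0,0,0],
  [0,0,-0.01,0,0,0],
  [0,0,-0.015,0,0,0],
  [0,0,-0.02,0,0,0],
  [0,0,-0.02,0,0,0],
  [0,0,-0.015,0,0,0],
  [0,0,-0.005,0,0,0],
])

```text
time_s: 16.2
tcp_pos: [0.579, -0.0943, 0.1997]
tcp_rot: [-3.141, 0.002, -3.119]
contact_force: [-0.3, -0.1, -1.4]
grip_width: 0.0283
```

Run:
```python
from h import *
a=cam('side');b=cam('top')
cv2.imwrite('pics/s10.png',cv2.resize(a['frame'][150:260,280:390,::-1],None,fx=5.4,fy=5.4,interpolation=cv2.INTER_CUBIC))
cv2.imwrite('pics/t10.png',cv2.resize(b['frame'][130:260,280:410,::-1],None,fx=4.5,fy=4.5,interpolation=cv2.INTER_CUBIC))
o=observe();print(o['tcp_pos'],o['contact_force'],o['grip_width'])
```

```text
[ 0.57851355 -0.09416058  0.1984344 ] [-0.72008429  0.61201714 -1.61892224] 0.02844890327138616
```

View pics/s10.png

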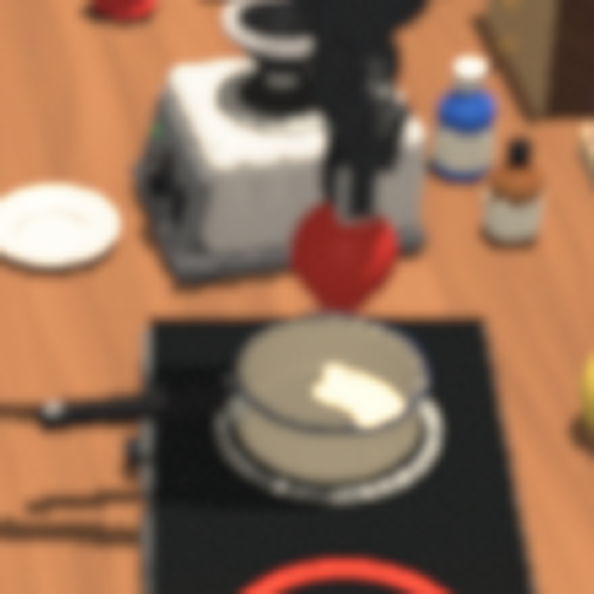

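View pics/t10.png

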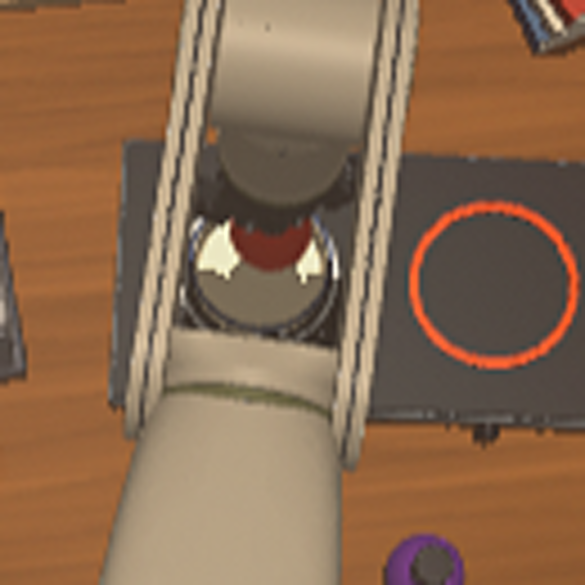

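The bottle is held upright, with its body at (345,255) in the side crop, clear of the pan. The pan is still inside the grey ring. I'll re-measure the cradle mouth while it is in view and raise the bottle.

Request:
move_arm([
  [0,0,-0.005,0,0,0],
  [0,0,-0.012,0,0,0],
  [0,0,-0.015,0,0,0],
  [0,0,-0.015,0,0,0],
  [0,0,-0.012,0,0,0],
  [0,0,-0.007,0,0,0],
  [0,0,-0.002,0,0,0],
  [0,0,0,0,0,0],
])

```text
time_s: 17.3
tcp_pos: [0.5781, -0.0941, 0.2654]
tcp_rot: [3.141, -0.001, -3.118]
contact_force: [0.0, -0.5, -1.5]
grip_width: 0.0285
```

Run:
```python
from h import *
b=cam('top');g=cv2.cvtColor(b['frame'],cv2.COLOR_RGB2GRAY)
x0,y0=244,168
s=12;c=cv2.resize(g[y0:y0+30,x0:x0+32],None,fx=s,fy=s,interpolation=cv2.INTER_LINEAR)
m=(c<130).astype(np.uint8)
cs,_=cv2.findContours(m,cv2.RETR_EXTERNAL,cv2.CHAIN_APPROX_NONE)
for k in cs:
    if cv2.contourArea(k)>3000:
        (cx,cy),ax,an=cv2.fitEllipse(cv2.convexHull(k));u=(cx+.5)/s-.5+x0;v=(cy+.5)/s-.5+y0
        print(u,v,np.array(ax)/s,cv2.contourArea(k)/s/s,onz(b,u,v,.16))
cv2.imwrite('pics/rim.png',c)
a=cam('side')
cv2.imwrite('pics/s11.png',cv2.resize(a['frame'][130:205,280:390,::-1],None,fx=7,fy=7,interpolation=cv2.INTER_CUBIC))
o=observe();print(o['tcp_pos'],o['contact_force'],o['grip_width'])
```

```text
261.15980529785156 189.84950002034506 [20.62498093 22.98539734] 92.39583333333333 [0.57769148 0.17100084 0.16      ]
258.7928644816081 182.7138239542643 [18.24463018 19.15151342] 268.87152777777777 [0.60328903 0.17703316 0.16      ]
[ 0.57791306 -0.09403418  0.26505808] [ 0.06203982 -0.00847726 -1.4235192 ] 0.028610454729951208
```

View pics/rim.png

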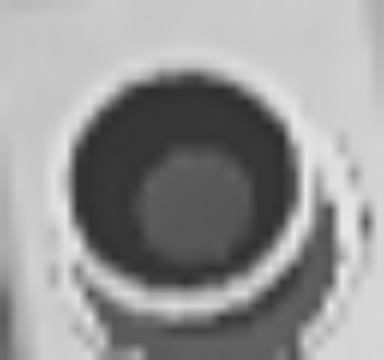

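View pics/s11.png

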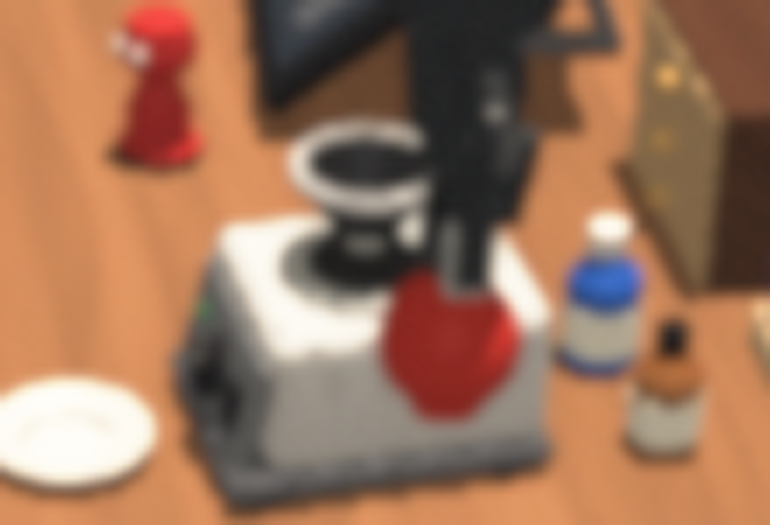

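Run:
```python
from h import *
a=cam('side')
for z in (.1995,.2315,.2735,.2975):
    q=proj(a,(.578,-.094,z));print(z,(q+.5-np.array([280,130]))*7-.5)
f=a['frame'].astype(int)
m=(f[:,:,0]>90)&(f[:,:,1]<70)&(f[:,:,2]<70);z=np.zeros_like(m,np.uint8);z[165:192,330:358]=m[165:192,330:358]
for v in range(165,192):
    u=np.nonzero(z[v])[0]
    if len(u):print(v,u.min(),u.max(),(u.mean()-280+.5)*7-.5,(v-130+.5)*7-.5)
```

```text
0.1995 [447.65400662 397.99669459]
0.2315 [451.32453715 335.48221653]
0.2735 [456.28907263 250.92895025]
0.2975 [459.20390691 201.28507929]
169 339 342 426.5 276.0
170 337 342 419.5 283.0
171 336 342 416.0 290.0
172 337 342 419.5 297.0
173 337 350 447.5 304.0
174 336 351 447.5 311.0
175 336 351 447.5 318.0
176 336 351 447.5 325.0
177 336 352 451.0 332.0
178 335 352 447.5 339.0
179 335 352 447.5 346.0
180 335 352 447.5 353.0
181 335 352 447.5 360.0
182 336 352 451.0 367.0
183 336 351 447.5 374.0
184 337 350 447.5 381.0
185 338 349 447.5 388.0
186 339 348 447.5 395.0
187 339 347 444.0 402.0
188 340 346 444.0 409.0
189 343 344 447.5 416.0
```

Request:
move_arm([
  [-0.0007,0.006,0,0,0,0],
  [-0.0016,0.014,0,0,0,0],
  [-0.0025,0.022,0,0,0,0],
  [-0.0032,0.028,0,0,0,0],
  [-0.0032,0.028,0,0,0,0],
  [-0.0032,0.028,0,0,0,0],
  [-0.0032,0.028,0,0,0,0],
  [-0.0032,0.028,0,0,0,0],
])

```text
time_s: 18.45
tcp_pos: [0.5946, 0.0904, 0.2658]
tcp_rot: [3.141, -0.0, -3.118]
contact_force: [-0.1, -0.9, -1.3]
grip_width: 0.0285
```

Request:
move_arm([
  [-0.0032,0.028,0,0,0,0],
  [-0.0025,0.022,0,0,0,0],
  [-0.0018,0.016,0,0,0,0],
  [-0.0012,0.011,0,0,0,0],
  [-0.0005,0.006,0,0,0,0],
  [-0.0003,0.003,0,0,0,0],
  [0,0.001,0,0,0,0],
  [0,0,0,0,0,0],
])

```text
time_s: 19.45
tcp_pos: [0.6024, 0.1751, 0.2659]
tcp_rot: [-3.141, 0.0, -3.119]
contact_force: [-0.8, 0.2, -2.4]
grip_width: 0.0282
```

Run:
```python
from h import *
a=cam('side');b=cam('top')
cv2.imwrite('pics/s12.png',cv2.resize(a['frame'][100:210,280:390,::-1],None,fx=5.4,fy=5.4,interpolation=cv2.INTER_CUBIC))
cv2.imwrite('pics/t12.png',cv2.resize(b['frame'][120:250,200:420,::-1],None,fx=3.6,fy=4.5,interpolation=cv2.INTER_CUBIC))
o=observe();print(o['tcp_pos'],o['contact_force'],o['grip_width'])
```

```text
[0.60233833 0.17515622 0.26581792] [-0.19976314 -0.2991224  -1.9203704 ] 0.028354506539093872
```

View pics/s12.png

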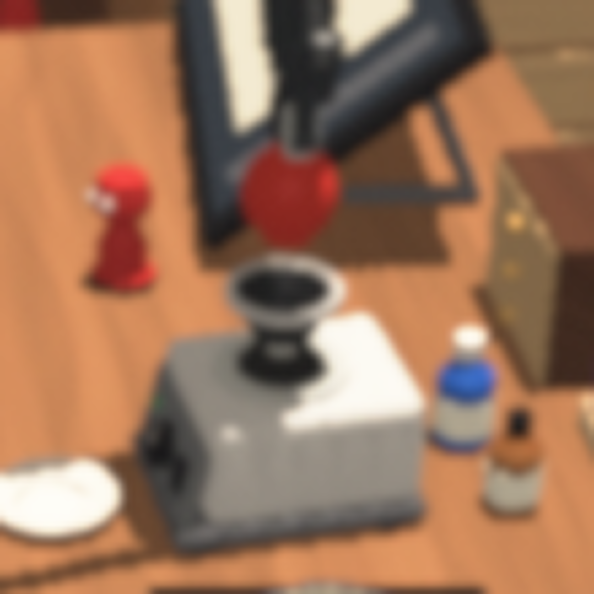

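View pics/t12.png

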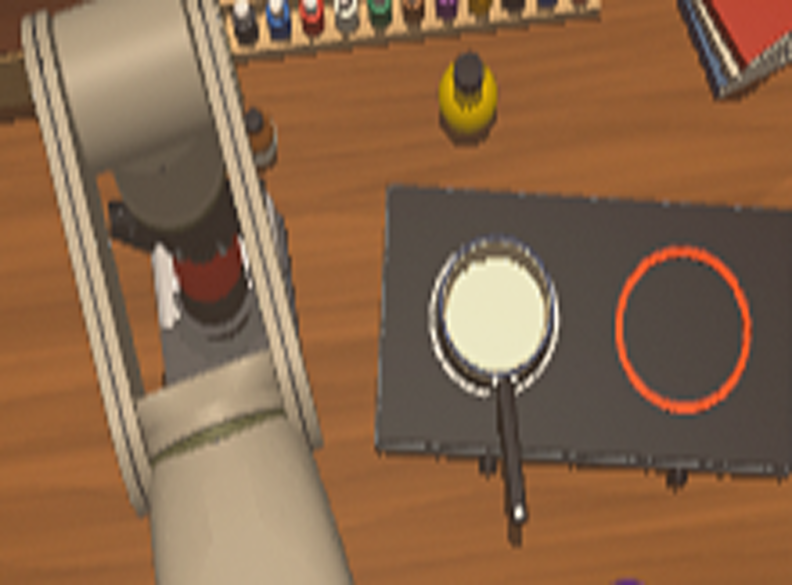

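Run:
```python
from h import *
a=cam('side')
f=lambda p:(proj(a,p)+.5-np.array([280,100]))*5.4-.5
for z in (.16,.2005,.2325):print(z,f((.6023,.1752,z)))
print(f((.6123,.1752,.16)),f((.6023,.1852,.16)))
g=a['frame'][140:165,316:350].astype(int).mean(2)
s=12;c=cv2.resize(g.astype(np.uint8),None,fx=s,fy=s,interpolation=cv2.INTER_LINEAR)
m=(c>150).astype(np.uint8)
cs,_=cv2.findContours(m,cv2.RETR_EXTERNAL,cv2.CHAIN_APPROX_NONE)
k=max(cs,key=cv2.contourArea)
cv2.imwrite('pics/rim2.png',c)
for k in cs:
  if len(k)>30:
    e=cv2.fitEllipse(cv2.convexHull(k));u=(e[0][0]+.5)/s-.5+316;v=(e[0][1]+.5)/s-.5+140
    print(u,v,np.array(e[1])/s,e[2],onz(a,u,v,.16),(u-280+.5)*5.4,(v-100+.5)*5.4)
```

```text
0.16 [286.34820153 287.25583284]
0.2005 [288.59321157 232.34970859]
0.2325 [290.41224611 187.86165084]
[301.3743704  286.10683246] [283.21195844 279.65266408]
316.5212262471517 156.46642049153647 [ 6.25658671 12.12412643] 156.85391235351562 [0.54182728 0.1586591  0.16      ] 199.91462173461906 307.6186706542969
342.4508234659831 158.95961125691733 [13.13618724 21.55986786] 152.0299835205078 [0.62715873 0.12868674 0.16      ] 339.93444671630874 321.08190078735356
335.5903714497884 148.15077590942383 [0.72261604 1.65106932] 101.04939270019531 [0.61957123 0.20591164 0.16      ] 302.88800582885733 262.7141899108887
```

View pics/rim2.png

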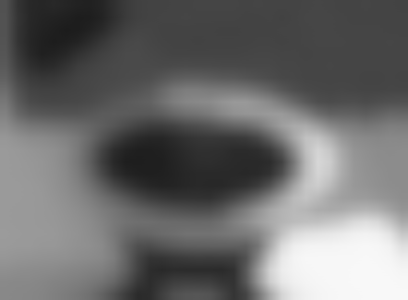

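The foot hangs over the cradle mouth: bottle at column 289, mouth centre at about column 284 in the side crop, so it is 1–2 mm off. In the top view the pan is centred in the grey ring. Descending with a 1 mm correction.

Request:
move_arm([
  [0.001,-0.001,0.006,0,0,0],
  [0,0,0.012,0,0,0],
  [0,0,0.012,0,0,0],
  [0,0,0.012,0,0,0],
  [0,0,0.008,0,0,0],
  [0,0,0.005,0,0,0],
  [0,0,0.003,0,0,0],
  [0,0,0,0,0,0],
])

```text
time_s: 20.6
tcp_pos: [0.6014, 0.1745, 0.2079]
tcp_rot: [3.142, 0.0, -3.118]
contact_force: [-0.7, 0.8, -1.4]
grip_width: 0.028
```

Run:
```python
from h import *
a=cam('side')
cv2.imwrite('pics/s13.png',cv2.resize(a['frame'][120:200,290:370,::-1],None,fx=7,fy=7,interpolation=cv2.INTER_CUBIC))
o=observe();print(o['tcp_pos'],o['contact_force'],o['moment'],o['grip_width'])
```

```text
[0.60149637 0.17452634 0.20815386] [-0.35310531  0.37150411 -1.91893934] [-0.06460556 -0.05157773 -0.0393668 ] 0.02893971866350656
```

View pics/s13.png

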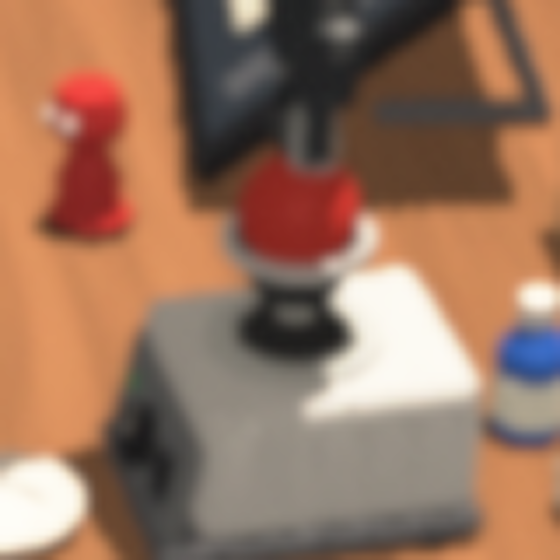

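The bottle is in the mouth: body centred at column 300, rim at column 301, no contact yet. Lowering gently while watching the force.

Request:
move_arm([
  [0,0,0.002,0,0,0],
  [0,0,0.002,0,0,0],
  [0,0,0.0015,0,0,0],
  [0,0,0.0015,0,0,0],
  [0,0,0.001,0,0,0],
  [0,0,0.001,0,0,0],
  [0,0,0,0,0,0],
  [0,0,0,0,0,0],
])

```text
time_s: 21.65
tcp_pos: [0.6017, 0.1751, 0.1994]
tcp_rot: [3.141, 0.001, -3.118]
contact_force: [0.6, 4.9, 5.6]
grip_width: 0.0286
```

Request:
move_arm([
  [0,0,0.001,0,0,0],
  [0,0,0.001,0,0,0],
  [0,0,0,0,0,0],
  [0,0,0,0,0,0],
  [0,0,0,0,0,0],
  [0,0,0,0,0,0],
  [0,0,0,0,0,0],
  [0,0,0,0,0,0],
])

```text
time_s: 22.65
tcp_pos: [0.6018, 0.1751, 0.1977]
tcp_rot: [3.141, 0.002, -3.118]
contact_force: [-0.5, 5.3, 6.7]
grip_width: 0.0283
```

Contact, with a +y side force of 5 N. I'll shift +1.5 mm in y to centre it.

Request:
move_arm([
  [0,0.0005,0,0,0,0],
  [0,0.0005,0,0,0,0],
  [0,0.0005,0,0,0,0],
  [0,0,0,0,0,0],
  [0,0,0,0,0,0],
  [0,0,0,0,0,0],
  [0,0,0,0,0,0],
  [0,0,0,0,0,0],
])

```text
time_s: 23.65
tcp_pos: [0.6018, 0.1764, 0.1975]
tcp_rot: [3.141, 0.001, -3.118]
contact_force: [1.0, 4.4, 5.6]
grip_width: 0.0288
```

Run:
```python
from h import *
a=cam('side')
cv2.imwrite('pics/s14.png',cv2.resize(a['frame'][120:200,290:370,::-1],None,fx=7,fy=7,interpolation=cv2.INTER_CUBIC))
o=observe();print(o['tcp_pos'],o['contact_force'],o['moment'],o['grip_width'])
```

```text
[0.60175126 0.17637977 0.19745447] [1.22450315 5.38494901 5.73294162] [ 8.76014900e-01 -9.82600277e-02 -6.46431893e-04] 0.028415490262710917
```

View pics/s14.png

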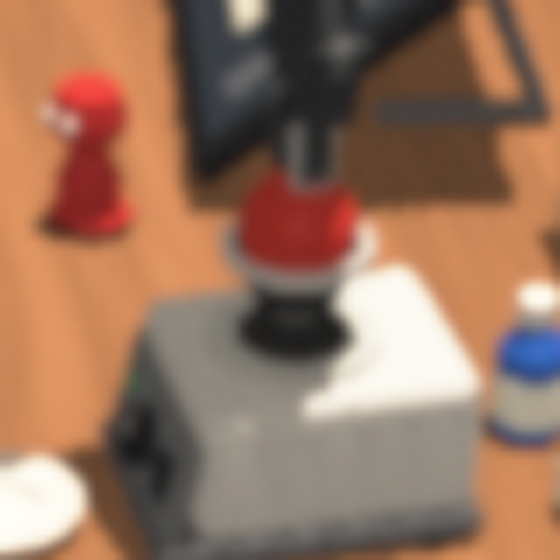

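Request:
move_arm([
  [0,0.0005,0,0,0,0],
  [0,0.0005,0,0,0,0],
  [0,0.0005,0,0,0,0],
  [0,0.0005,0,0,0,0],
  [0,0,0,0,0,0],
  [0,0,0,0,0,0],
  [0,0,0,0,0,0],
  [0,0,0,0,0,0],
])

```text
time_s: 24.7
tcp_pos: [0.6013, 0.1779, 0.1968]
tcp_rot: [-3.141, 0.0, -3.119]
contact_force: [3.0, 3.8, 3.7]
grip_width: 0.0286
```

Request:
move_arm([
  [-0.0005,0.0005,0,0,0,0],
  [-0.0005,0.0005,0,0,0,0],
  [-0.0005,0,0,0,0,0],
  [0,0,0,0,0,0],
  [0,0,0,0,0,0],
  [0,0,0,0,0,0],
  [0,0,0,0,0,0],
  [0,0,0,0,0,0],
])

```text
time_s: 25.7
tcp_pos: [0.6025, 0.1787, 0.1966]
tcp_rot: [-3.141, -0.001, -3.119]
contact_force: [-1.5, -2.6, 4.6]
grip_width: 0.0285
```

The side forces have reversed sign, so centre lies near (0.602, 0.178). I'll step back 0.5 mm and press down.

Request:
move_arm([
  [0.0003,-0.0005,0,0,0,0],
  [0,0,0.001,0,0,0],
  [0,0,0.001,0,0,0],
  [0,0,0.001,0,0,0],
  [0,0,0.001,0,0,0],
  [0,0,0,0,0,0],
  [0,0,0,0,0,0],
  [0,0,0,0,0,0],
])

```text
time_s: 26.7
tcp_pos: [0.6025, 0.1786, 0.1931]
tcp_rot: [3.141, 0.0, -3.118]
contact_force: [-2.7, -1.9, 6.0]
grip_width: 0.0284
```

Run:
```python
from h import *
a=cam('side')
cv2.imwrite('pics/s15.png',cv2.resize(a['frame'][120:200,290:370,::-1],None,fx=7,fy=7,interpolation=cv2.INTER_CUBIC))
o=observe();print(o['tcp_pos'],o['contact_force'],o['moment'],o['grip_width'])
```

```text
[0.60247417 0.17864853 0.19300428] [-2.1157152  -1.22920905  5.71810192] [-0.4088771   0.48150305 -0.01712144] 0.028371493614989706
```

View pics/s15.png

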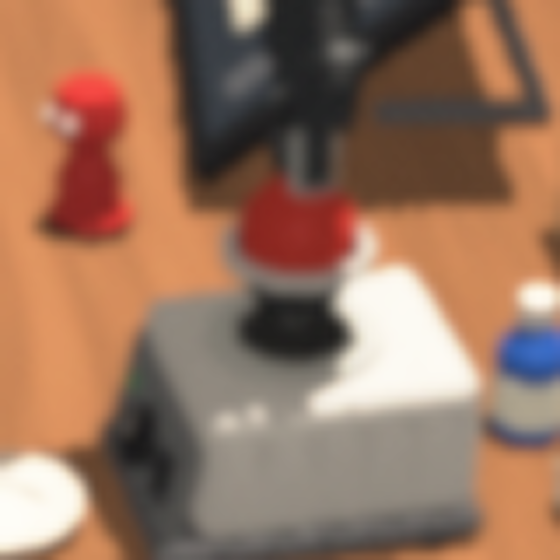

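N is about 7.6 N, which matches roughly 6 mm of travel. Pressing on towards the stop.

Request:
move_arm([
  [0.0005,-0.0002,0.001,0,0,0],
  [0,0,0.001,0,0,0],
  [0,0,0.001,0,0,0],
  [0,0,0.001,0,0,0],
  [0,0,0,0,0,0],
  [0,0,0,0,0,0],
  [0,0,0,0,0,0],
  [0,0,0,0,0,0],
])

```text
time_s: 27.75
tcp_pos: [0.6024, 0.1786, 0.1896]
tcp_rot: [3.141, 0.001, -3.118]
contact_force: [-1.6, -1.6, 8.0]
grip_width: 0.0287
```

Request:
move_arm([
  [0,0,0.0005,0,0,0],
  [0,0,0.0005,0,0,0],
  [0,0,0.0005,0,0,0],
  [0,0,0,0,0,0],
  [0,0,0,0,0,0],
  [0,0,0,0,0,0],
  [0,0,0,0,0,0],
  [0,0,0,0,0,0],
])

```text
time_s: 28.75
tcp_pos: [0.6024, 0.1786, 0.1882]
tcp_rot: [3.141, 0.002, -3.118]
contact_force: [-2.7, -1.3, 7.1]
grip_width: 0.029
```

Request:
move_arm([
  [0,0,0.0005,0,0,0],
  [0,0,0.0005,0,0,0],
  [0,0,0.0005,0,0,0],
  [0,0,0,0,0,0],
  [0,0,0,0,0,0],
  [0,0,0,0,0,0],
  [0,0,0,0,0,0],
  [0,0,0,0,0,0],
])

```text
time_s: 29.75
tcp_pos: [0.6027, 0.1786, 0.1881]
tcp_rot: [3.141, 0.003, -3.118]
contact_force: [-6.1, -2.0, 14.9]
grip_width: 0.0288
```

Run:
```python
from h import *
a=cam('side');b=cam('top')
cv2.imwrite('pics/s16.png',cv2.resize(a['frame'][120:200,290:370,::-1],None,fx=7,fy=7,interpolation=cv2.INTER_CUBIC))
cv2.imwrite('pics/t16.png',cv2.resize(b['frame'][120:250,200:420,::-1],None,fx=3.6,fy=3.6,interpolation=cv2.INTER_CUBIC))
o=observe();print(o['tcp_pos'],o['contact_force'],o['moment'],o['grip_width'])
```

```text
[0.60274839 0.17862141 0.1881539 ] [-5.14744108 -1.97349742 15.1408572 ] [-0.46615197  0.9469632   0.0055379 ] 0.02820912999494386
```

View pics/s16.png

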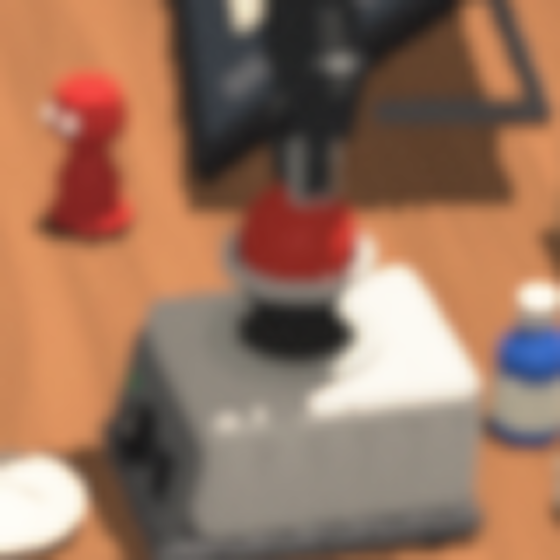

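View pics/t16.png

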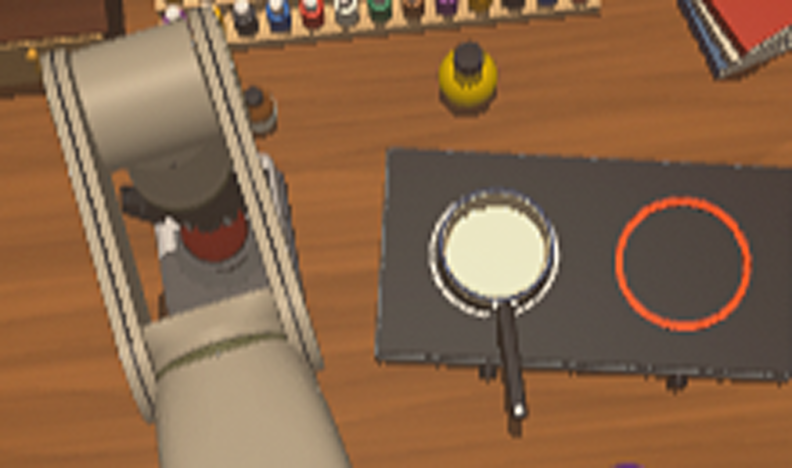

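The force jumped to 15 N and the TCP stopped moving at 0.188, which means the cradle is at its stop. In the side crop the rim's lower edge dropped from about row 283 to 303, or about 10 mm. The pan is centred in the grey ring at (495,255) in the top crop. One settling call to check that everything is steady.

Request:
move_arm([
  [0,0,0,0,0,0],
  [0,0,0,0,0,0],
  [0,0,0,0,0,0],
  [0,0,0,0,0,0],
  [0,0,0,0,0,0],
  [0,0,0,0,0,0],
  [0,0,0,0,0,0],
  [0,0,0,0,0,0],
])

```text
time_s: 30.85
tcp_pos: [0.6027, 0.1786, 0.1882]
tcp_rot: [3.141, 0.003, -3.118]
contact_force: [-4.8, -3.0, 14.9]
grip_width: 0.0289
```

Run:
```python
from h import *
o=observe();print(o['tcp_pos'],o['contact_force'],abs(o['joint_velocities']).max(),o['grip_width'],o['time_s'])
if o['contact_force'][2]>8: print(close_job())
```

```text
[0.60274209 0.17863799 0.18815966] [-4.83080976 -3.01491855 14.88181496] 0.0007372053035515298 0.028892096660919474 30.85
the job is handed in; nothing more can be done
None
```

I slid the pan by its handle, with the bottle standing in it, from the orange ring into the grey ring and let go. I then took the bottle out by its cap, set it in the cradle, pressed it down and handed the job in at about 31 s, still gripping it. No verdict was reported.

**Pan:** after release the side view put it at about (0.576, -0.090), within about 2 mm of the grey ring's centre. The last top view still shows it centred there.

**Bottle and cradle:** the bottle is upright, with side forces of about 5 N and 3 N left. The cradle is at its stop. The arm stopped moving while the upward force on the tool rose from about 7 to 15 N, and the rim dropped about 10 mm in the picture. The arm was steady at hand-in.

**Disagreements and gaps:**
- The two cameras placed the cradle 3–4 mm apart, so I did the final centring by contact force, ending at (0.603, 0.179).
- I saw nothing else on the desk move, but I did not re-measure the bystanders, and not all of them were in the last close-up pictures.

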